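Make up the post kit and the filing kit

TASK

Make up two desk kits from the stock on the desk. The long tray with three wells is the post kit: the roll of parcel tape in its wide end well, the hand stamp in the middle well and the small ink bottle in the narrow end well; the short tray with two wells is the filing kit: the tub of paper clips in its wide well and the stapler in its narrow well. Set each thing down gently, upright on the floor of its well (the stamp and the stapler fit only lengthwise), and leave the charger, the cup and the drive where they are.

Things in the scene. Friction and masses are not known exactly. Their poses are not given: they have to be found in the camera images.
- tray_post: Long open tray, 98 x 216 mm. Fixed, level, pale wood. Floor 4 mm thick, walls 4 mm, their tops 16 mm above the desk. Origin: centre of the underside; z up, y lengthwise. Three wells, each 90 mm (x), centred at x = 0: wide end well 84 mm (y), centre y = +62 mm; middle well 58 mm, centre y = -13 mm; narrow end well 58 mm, centre y = -75 mm.
- tray_file: Short open tray, 98 x 150 mm. Fixed, level, pale wood. Floor 4 mm thick, walls 4 mm, their tops 16 mm above the desk. Origin: centre of the underside; z up, y lengthwise. Two wells, each 90 mm (x), centred at x = 0: wide well 78 mm (y), centre y = +32 mm; narrow well 60 mm, centre y = -41 mm.
- tape_roll: Roll of brown parcel tape lying flat on its end: outer diameter 60 mm, hole 42 mm, 48 mm tall, about 110 g. Origin: centre of the underside; z up.
- stamp: Wooden hand stamp standing on its rubber face: oblong foot 60 mm (x) x 26 mm (y), 16 mm tall, with an upright round handle 22 mm in diameter in its centre, from 16 to 58 mm above the desk, straight up to 54 mm; about 60 g. Origin: centre of the underside; z up.
- ink_bottle: Small round ink bottle, standing closed: grey body 34 mm in diameter and 36 mm tall, white cap 31 mm in diameter on top, 52 mm tall in all, about 60 g. Origin: centre of the underside; z up.
- stapler: Small stapler standing on its base: base 70 mm (x) x 30 mm (y), 6 mm thick; the upper arm 66 mm (x) x 24 mm (y), from 20 to 45 mm above the desk with straight sides, rounded edges (4 mm); about 130 g. Origin: centre of the underside; z up.
- clip_tub: Round tub of paper clips, standing closed: white body 49 mm in diameter, grey lid 50 mm in diameter from 40 to 52 mm, 52 mm tall in all, about 100 g; broader than the ink bottle. Origin: centre of the underside; z up.
- charger: Bystander: white plug-in charger, 42 x 42 x 28 mm, with two 18 mm steel prongs out of its +x side. It stays where it is. Origin: centre of the underside; z up.
- cup: Bystander: white cup without handle, 62 mm across the rim, 58 mm tall, standing open and empty. It stays where it is. Origin: centre of the underside; z up.
- drive: Bystander: flat metal external drive, 72 mm (x) x 50 mm (y) x 12 mm, lying on the desk. It stays where it is. Origin: centre of the underside; z up.

How it is judged:
At the end, for the whole second after the job is handed in: Each of the five things stands flat and upright (within 0.1 rad) on the floor of its own well (underside within 3 mm of the floor, origin within 30 mm of the well centre along the tray x and 18 mm along the tray y, which is anywhere that it fits flat between the walls), released and at rest (x of tape_roll in the frame of tray_post between -0.03 and 0.03 m and y of tape_roll in the frame of tray_post between 0.044 and 0.08 m and z of tape_roll in the frame of tray_post between 0.001 and 0.007 m and angle between each of tape_roll, stamp, ink_bottle, clip_tub, stapler's own z axis and vertical below 0.1 rad and linear speed of each of tape_roll, stamp, ink_bottle, clip_tub, stapler below 0.02 m/s and angular speed of each of tape_roll, stamp, ink_bottle, clip_tub, stapler below 0.2 rad/s and x of stamp in the frame of tray_post between -0.03 and 0.03 m and y of stamp in the frame of tray_post between -0.031 and 0.005 m and z of stamp in the frame of tray_post between 0.001 and 0.007 m and x of ink_bottle in the frame of tray_post between -0.03 and 0.03 m and y of ink_bottle in the frame of tray_post between -0.093 and -0.057 m and z of ink_bottle in the frame of tray_post between 0.001 and 0.007 m and x of clip_tub in the frame of tray_file between -0.03 and 0.03 m and y of clip_tub in the frame of tray_file between 0.014 and 0.05 m and z of clip_tub in the frame of tray_file between 0.001 and 0.007 m and x of stapler in the frame of tray_file between -0.03 and 0.03 m and y of stapler in the frame of tray_file between -0.059 and -0.023 m and z of stapler in the frame of tray_file between 0.001 and 0.007 m); the robot touches nothing.
It fails at once if a thing was dropped or thrown into its tray (over 0.6 m/s at its floor) instead of being set down ((horizontal distance between tape_roll and tray_post below 0.11 m and z of tape_roll in the frame of tray_post below 0.02 m and linear speed of tape_roll above 0.6 m/s) or (horizontal distance between stamp and tray_post below 0.11 m and z of stamp in the frame of tray_post below 0.02 m and linear speed of stamp above 0.6 m/s) or (horizontal distance between ink_bottle and tray_post below 0.11 m and z of ink_bottle in the frame of tray_post below 0.02 m and linear speed of ink_bottle above 0.6 m/s) or (horizontal distance between clip_tub and tray_file below 0.11 m and z of clip_tub in the frame of tray_file below 0.02 m and linear speed of clip_tub above 0.6 m/s) or (horizontal distance between stapler and tray_file below 0.11 m and z of stapler in the frame of tray_file below 0.02 m and linear speed of stapler above 0.6 m/s)).
It fails at once if the charger was pushed aside (over 25 mm) or tipped (distance of charger from where it was at the start of the episode above 0.025 m or angle between charger's own z axis and vertical above 0.3 rad).
It fails at once if the cup was pushed aside (over 25 mm) or tipped (distance of cup from where it was at the start of the episode above 0.025 m or angle between cup's own z axis and vertical above 0.3 rad).
It fails at once if the drive was pushed aside (over 25 mm) or tipped (distance of drive from where it was at the start of the episode above 0.025 m or angle between drive's own z axis and vertical above 0.3 rad).
It also fails if it takes over 138 s, if anything falls off the work surface, if the arm or the gripper's body presses on something with over 40 N, if the wrist force passes 120 N, or if a joint passes its speed limit or range.

ROBOT

A 6-joint arm with a two-finger parallel gripper is mounted at the origin on the work surface. World frame = base frame: x ahead of the robot, y to its left, z up, the work surface at z = 0. Lengths are in m, angles in rad, forces in N, time in s.
With the tool pointing down it reaches from about 0.35 to 0.85 m from the base axis. Payload 8.1 kg.
Tool frame: the origin (TCP) lies on the centre line of the jaws, within the pads' length; the fingertips stand ahead of it and the grasp point (between the pads) lies 3 mm ahead of it (arm.tips_ahead is the z of the fingertips in the tool frame, in m); z points along the fingers, y is the line along which they close (so a half turn about z gives the same grasp; the last joint's range is limited). The gripper opens to 93 mm and grips with 3 to 60 N. Pads are 15 mm wide; open, the fingers measure 128 mm over their backs; the gripper's body (75 mm by 188 mm) begins 65 mm behind the grasp point.
Start: joints at [1.152, 0.13, 1.488, -0, 1.523, -0.085], TCP at [0.197, 0.567, 0.241] pointing down, gripper open.
Joint ranges: [-2.96, 2.96], [-0.89, 2.26], [0.02, 2.5], [-1.34, 4.48], [0, 2.73], [-2.66, 2.66]. Speed limits (rad/s): [2.39, 2.39, 2.79, 3.14, 3.14, 3.14].

INTERFACE

Orientations are given as a rotation vector (axis times angle).
In Python, from cell import telemetry, capture, camera_model, job, arm gives the robot as it stands.
- The arm moves only by the tool play_rows, never from a script. Its arguments are lists of equal length, an entry for each row: "offset": the shift along the tool's x, y, z in cm, a list of three; "angular": the turn, a rotation vector about the tool's x, y, z in degrees, a list of three; "hand": the finger opening in cm, from 0 to 9.3. In form: {"offset": [[dx, dy, dz], ...], "angular": [[ax, ay, az], ...], "hand": [hand, ...]}. A call has 1 to 12 rows; each row shifts and turns the commanded pose from where the row before left it, along the tool's axes as they then stand; what a row does not reach is not made up. A row lasts 1/10 s, in which the tool goes at most 50 mm and 8.59 degrees, less where a joint would pass 70% of its speed; a pose out of reach is approached as far as the arm can. A call is refused whole if a number of a shift passes 5 or a number of a turn 8.59, either way. A call with a gripper value outside its range is refused whole. The fingers move at their own pace and stop on an object; "newtons" is the grip in N (left out, the last holds). Time passes only in rows, so rows that do not move let the fingers close. It gives the time, the measured TCP pose, the force, the opening and the grip force at its end, in the units of the state.
- telemetry.read_state(): the state, without advancing time (a new reading comes with each control period).
- capture(name): name is "scene" or "top"; returns (picture, depth): 420x560x3 uint8, red, green, blue; 420x560 float32, m along the optical axis (not along the pixel's ray), 0 where there is no reading.
- camera_model(name): a dict with "fx", "fy", "cx", "cy" (pixels), "R" (3x3) and "t" (3): a world point X has camera coordinates R X + t. Camera axes: x right, y down, z forward; pixel columns grow to the right and rows downward; lengths in m; the calibration is good to about 2 mm. A picture is of the moment at which its call begins. camera_model takes no time and is no camera call.
- job.hand_in(): hands the job in; it is judged then, once.
The state is a dict: "clock": time; "qpos": joint angles; "qd": joint speeds; "joint_efforts": joint torques, N m; "ee_pos": TCP position; "eef_rot": TCP orientation; "force": force on the tool from outside, world axes, zero at the start; "torque": the same for the moment, N m; "gripper_width": finger opening in m; "finger_force": force on a finger pad.
Only numpy, scipy, OpenCV 4.12 (cv2) and the standard library are available. Lean on these libraries where they do the work, as an engineer would, in place of code of your own. Each camera call takes 0.05 s, during which the arm holds its last target. There are 200 camera calls.

## Working session

There is one attempt and no reset: what is moved stays moved. The work goes in short steps, Python scripts to look and compute and a tool call to move; the robot and the scene stay as the last step left them, time stands still between calls to the robot, and variables do not carry over. Pictures are saved under pics/ and viewed, at most 14 in all, crops included, and the job is handed in when it is done.

Besides the shell and the picture viewer there is one more tool, called as name(argument=value, ...) on one line, values as JSON. play_rows: Moves the arm, as the interface text tells. Its arguments: {"type":"object","properties":{"offset":{"type":"array","items":{"type":"array","items":{"type":"number"}}},"angular":{"type":"array","items":{"type":"array","items":{"type":"number"}}},"hand":{"type":"array","items":{"type":"number"}},"newtons":{"type":"number"}},"required":["offset","angular","hand"]}

```bash
mkdir -p pics; ls
python3 - <<'E'
from cell import telemetry, capture, camera_model, job, arm
import cv2,numpy as np
print(arm.tips_ahead, telemetry.read_state())
for n in("top","scene"):
    p,d=capture(n); cv2.imwrite(f"pics/{n}0.png",p[:,:,::-1]); np.savez(f"{n}0.npz",p=p,d=d); m=camera_model(n); print(n,m)
E
```

```text
pics
0.022 {'clock': 0.0, 'qpos': array([ 1.15163592e+00,  1.31172581e-01,  1.48927354e+00,  1.46592433e-05,
        1.52300244e+00, -8.54017894e-02]), 'qd': array([-0.00066161, -0.0005768 , -0.00134469,  0.00108402, -0.00033999,
       -0.00051953]), 'joint_efforts': array([-1.85082703e-03, -5.59859061e+01, -4.91748226e+01,  7.67574110e-02,
        3.59325169e-02, -1.12333164e-04]), 'ee_pos': array([0.19631606, 0.56641265, 0.23958375]), 'eef_rot': array([-5.21758428e-01, -3.09747720e+00,  2.81680959e-03]), 'force': array([0.10483958, 0.30009062, 0.12654244]), 'torque': array([ 0.0511451 , -0.07441832, -0.01199099]), 'finger_force': 0.0, 'gripper_width': 0.09268856865731807}
top {'fx': 433.8275185531813, 'fy': 433.8275185531813, 'cx': 280.70477493770636, 'cy': 206.37702883257234, 'R': array([[ 0.02195127, -0.99905344, -0.03755481],
       [-0.98526088, -0.01524365, -0.17037789],
       [ 0.16964415,  0.0407413 , -0.98466289]]), 't': array([-6.48307701e-04,  5.61647650e-01,  7.74624499e-01])}
scene {'fx': 517.1609478209623, 'fy': 517.1609478209623, 'cx': 273.6130980947509, 'cy': 211.75308074265806, 'R': array([[-0.8444061 ,  0.53567909,  0.0051228 ],
       [ 0.42589143,  0.677084  , -0.60014477],
       [-0.32495357, -0.50458416, -0.79987499]]), 't': array([ 0.47954154, -0.20744089,  1.21548814])}
```

View pics/top0.png

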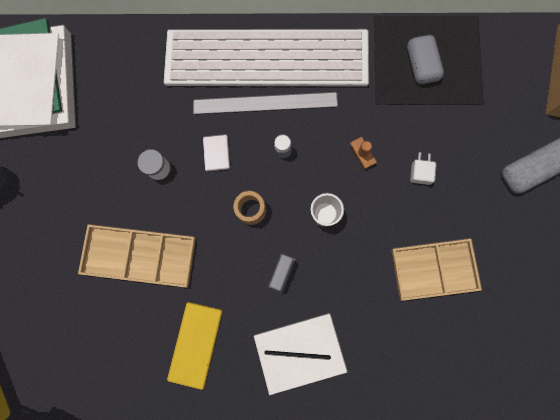

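View pics/scene0.png

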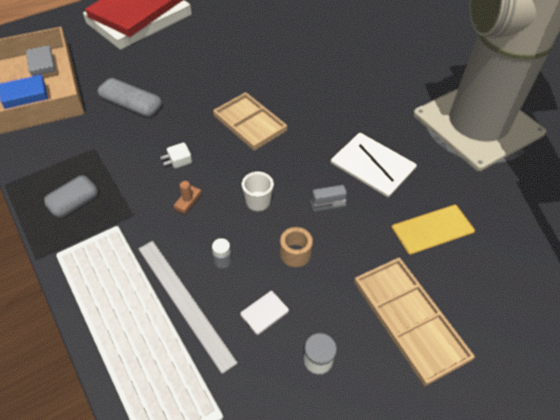

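The top view (up = +x, left = +y) shows the tub at (152,165), ink at (283,147), stamp at (363,152), tape at (250,208) and stapler at (282,273). It also shows the cup at (327,210), drive at (216,153), charger at (424,172), post tray at (137,257) and file tray at (437,270). The wide wells look to be on the left. The scene view agrees.

```bash
cat > h.py <<'E'
import numpy as np, cv2
from cell import camera_model
def cloud(n,d):
    m=camera_model(n); v,u=np.mgrid[:d.shape[0],:d.shape[1]]
    c=np.stack([(u-m['cx'])/m['fx']*d,(v-m['cy'])/m['fy']*d,d],-1)
    return (c-m['t'])@m['R']      # R^T (c-t)
def proj(n,X):
    m=camera_model(n); c=np.asarray(X)@m['R'].T+m['t']; return c[...,:2]/c[...,2:]*[m['fx'],m['fy']]+[m['cx'],m['cy']]
def rect(P):
    (c,s,a)=cv2.minAreaRect((P[:,:2]*1000).astype(np.float32)); 
    return np.round(c,1),np.round(s,1),round(a,1)
def robust(P,r=.005):  # drop isolated points
    from scipy.spatial import cKDTree
    k=cKDTree(P[:,:2]).query_ball_point(P[:,:2],r,return_length=True); return P[k>=6]
E
python3 - <<'E'
from h import *
D={n:np.load(n+'0.npz') for n in('top','scene')}
C={n:cloud(n,D[n]['d']) for n in D}
W=C['top']; ok=D['top']['d']>0
bg=W[320:330,230:250][ok[320:330,230:250]]; print('desk z',bg[:,2].mean(),bg[:,2].std())
bx={'tub':(152,165,.05,.052),'ink':(283,147,.03,.04),'stamp':(363,152,.045,.058),'tape':(250,208,.045,.048),'stapler':(282,273,.045,.045),'cup':(327,210,.05,.058),'drive':(216,153,.05,.012),'chg':(424,172,.05,.028),'post':(137,257,.14,.016),'file':(437,270,.1,.016)}
for k,(u,v,r,h) in bx.items():
    c=W[v,u,:2]
    if not ok[v,u] : c=W[v+2,u+2,:2]
    for n in C:
        Q=C[n].reshape(-1,3)[(D[n]['d']>0).ravel()]
        Q=Q[np.hypot(*(Q[:,:2]-c).T)<r]
        lo=robust(Q[Q[:,2]>.006]); top=robust(Q[Q[:,2]>h-.005])
        print(k,n,'seed',c.round(3),'zmax',np.percentile(lo[:,2],98).round(4),'all',rect(lo),'top',rect(top) if len(top)>8 else None, 'mean',top[:,:2].mean(0).round(4),len(top))
E
```

```text
desk z 0.0005554225792995559 0.0015213830165681419
tub top seed [0.639 0.262] zmax 0.0549 all (array([645.2, 265.9]), array([48.6, 47.7]), 2.4) top (array([645. , 266.3]), array([47.9, 48.2]), 89.0) mean [0.645  0.2659] 498
tub scene seed [0.639 0.262] zmax 0.0544 all (array([648.6, 265.7]), array([49.1, 49.5]), 18.7) top (array([648.6, 265.8]), array([48.9, 49.5]), 15.4) mean [0.6491 0.2662] 740
ink top seed [0.677 0.008] zmax 0.0549 all (array([684.9,   9.8]), array([31.9, 31.4]), 47.1) top (array([685.8,  10. ]), array([30.4, 30.3]), 47.9) mean [0.6849 0.0099] 237
ink scene seed [0.677 0.008] zmax 0.0542 all (array([690. ,  10.9]), array([32.2, 31.9]), 12.1) top (array([689.7,   9.5]), array([30.6, 30.4]), 59.4) mean [0.6908 0.0124] 266
stamp top seed [ 0.669 -0.146] zmax 0.0597 all (array([ 679.5, -150.5]), array([60.5, 26.9]), 28.9) top (array([ 679.1, -150.7]), array([19.5, 20.5]), 32.1) mean [ 0.6787 -0.1502] 96
stamp scene seed [ 0.669 -0.146] zmax 0.0597 all (array([ 681.5, -150.8]), array([62.2, 28.6]), 24.9) top (array([ 681.3, -150.4]), array([20.1, 19. ]), 15.6) mean [ 0
[... 1833 characters left out ...]
x 0.0192 all (array([447.7, 291.1]), array([226.1, 133.6]), 84.4) top (array([465.8, 293.5]), array([217.7,  98.1]), 84.4) mean [0.4654 0.2926] 1031
post scene seed [0.463 0.294] zmax 0.0184 all (array([448.6, 290.6]), array([223.4, 139.6]), 84.4) top (array([468.2, 291.8]), array([217.1, 100.8]), 84.4) mean [0.4691 0.2953] 1376
file top seed [ 0.45  -0.292] zmax 0.0192 all (array([ 450.3, -287. ]), array([ 99.4, 152. ]), 8.5) top (array([ 451. , -286.8]), array([ 98., 152.]), 8.6) mean [ 0.4503 -0.2901] 798
file scene seed [ 0.45  -0.292] zmax 0.0186 all (array([ 453.1, -287. ]), array([101.5, 153.7]), 8.7) top (array([ 453. , -286.5]), array([101. , 152.8]), 8.2) mean [ 0.4544 -0.2843] 522
```

```bash
cat > g.py <<'E'
import sys, numpy as np
from scipy.spatial.transform import Rotation as Ro
from cell import telemetry
# usage: g.py x y z theta(deg of tool y in world) : prints turn about tool z, and shift (cm) in tool axes after the turn
def go(x,y,z,th):
    s=telemetry.read_state(); R=Ro.from_rotvec(s['eef_rot']).as_matrix(); p=s['ee_pos']
    cur=np.degrees(np.arctan2(R[1,1],R[0,1])); d=np.array([x,y,z])-p; t=np.radians(th)
    ex=[-np.sin(t),np.cos(t)]; ey=[np.cos(t),np.sin(t)]
    print('t',round(s['clock'],1),'p',p.round(4),'th',cur.round(1),'tilt',np.degrees(R[:2,2]).round(2),'w',round(s['gripper_width']*100,2),'F',s['force'].round(1),'pad',round(s['finger_force'],1),'q',s['qpos'].round(2))
    print('  turn',round(cur-th,1),'shift',(100*np.array([d[:2]@ex,d[:2]@ey,-d[2]])).round(2))
if __name__=='__main__':
    a=list(map(float,sys.argv[1:]))
    for i in range(0,len(a),4): go(*a[i:i+4])
E
python3 - <<'E'
from h import *
for k,c,yaw in(('post',(.467,.2925),-5.6),('file',(.452,-.287),8.5)):
    P=[];
    for n in('top','scene'):
        D=np.load(n+'0.npz'); Q=cloud(n,D['d'])[D['d']>0]; P.append(Q)
    Q=np.vstack(P); d=Q[:,:2]-c; t=np.radians(yaw); x=d@[np.cos(t),np.sin(t)]; y=d@[-np.sin(t),np.cos(t)]
    s=(abs(x)<.035)&(abs(y)<.12); h,b=np.histogram(y[s]*1000,np.arange(-120,121,3)); hz,_=np.histogram(y[s&(Q[:,2]>.0125)]*1000,b)
    print(k,[(int(b[i]),int(100*hz[i]/max(h[i],1))) for i in range(len(h)) if hz[i]>.25*h[i] and h[i]])
for k,(x,y,yaw,ys) in {'post':(.467,.2925,-5.6,(62,-13,-75)),'file':(.452,-.287,8.5,(32,-41))}.items():
    t=np.radians(yaw); print(k,[(round(x-v/1e3*np.sin(t),4),round(y+v/1e3*np.cos(t),4)) for v in ys])
E
python3 g.py .440 .0077 .15 70
```

```text
post [(-108, 53), (-105, 40), (-48, 39), (-45, 61), (15, 53), (18, 55), (102, 47), (105, 55)]
file [(-78, 77), (-75, 63), (-72, 40), (-15, 30), (-12, 70), (-9, 43), (69, 75), (72, 51)]
post [(np.float64(0.4731), np.float64(0.3542)), (np.float64(0.4657), np.float64(0.2796)), (np.float64(0.4597), np.float64(0.2179))]
file [(np.float64(0.4473), np.float64(-0.2554)), (np.float64(0.4581), np.float64(-0.3275))]
t 0.1 p [0.1964 0.5665 0.2397] th 70.9 tilt [-0.04 -0.09] w 9.32 F [-0.9 -0.9 -0.4] pad 0.0 q [ 1.15  0.13  1.49 -0.    1.52 -0.09]
  turn 0.9 shift [-42.   -44.17   8.97]
```

play_rows(offset=[[-3,-3.2,0],[-3,-3.2,0],[-3,-3.2,0],[-3,-3.2,0],[-3,-3.2,0],[-3,-3.2,0],[-3,-3.2,0],[-3,-3.2,0],[-3,-3.2,0],[-3,-3.2,0],[-3,-3.2,0],[-3,-3.2,0]], angular=[[0,0,0.9],[0,0,0],[0,0,0],[0,0,0],[0,0,0],[0,0,0],[0,0,0],[0,0,0],[0,0,0],[0,0,0],[0,0,0],[0,0,0]], hand=[6,6,6,6,6,6,6,6,6,6,6,6], newtons=25)

```text
clock: 1.3
ee_pos: [0.4041, 0.0814, 0.2405]
eef_rot: [0.546, 3.094, 0.0]
force: [1.7, 0.9, -0.5]
gripper_width: 0.0604
finger_force: 0.0
```

```bash
python3 g.py .440 .0077 .041 70
```

```text
t 1.3 p [0.4041 0.0814 0.2405] th 70.0 tilt [0.01 0.  ] w 6.04 F [ 1.7  0.9 -0.5] pad 0.0 q [ 0.07 -0.4   1.97  0.    1.57 -1.15]
  turn -0.0 shift [-5.89 -5.69 19.95]
```

play_rows(offset=[[-3,-2.9,0],[-2.9,-2.8,3],[0,0,4],[0,0,4],[0,0,3],[0,0,2],[0,0,2],[0,0,1.95],[0,0,0],[0,0,0]], angular=[[0,0,0],[0,0,0],[0,0,0],[0,0,0],[0,0,0],[0,0,0],[0,0,0],[0,0,0],[0,0,0],[0,0,0]], hand=[5,5,5,5,5,5,5,5,5,5])

```text
clock: 2.3
ee_pos: [0.4393, 0.0096, 0.0412]
eef_rot: [-0.546, -3.092, 0.0]
force: [0.0, 0.2, 0.4]
gripper_width: 0.0503
finger_force: 0.0
```

```bash
python3 g.py .440 .0077 .041 70
```

```text
t 2.3 p [0.4393 0.0096 0.0412] th 70.0 tilt [-0.08  0.01] w 5.03 F [0.  0.2 0.4] pad 0.0 q [-0.09 -0.11  2.11  0.    1.14 -1.32]
  turn -0.0 shift [-0.13 -0.15  0.02]
```

Good; close and lift.

play_rows(offset=[[-0.1,-0.15,0],[0,0,0],[0,0,0],[0,0,0],[0,0,0],[0,0,0],[0,0,0],[0,0,-2],[0,0,-3],[0,0,-3],[0,0,-3]], angular=[[0,0,0],[0,0,0],[0,0,0],[0,0,0],[0,0,0],[0,0,0],[0,0,0],[0,0,0],[0,0,0],[0,0,0],[0,0,0]], hand=[5,1.5,1.5,1.5,1.5,1.5,1.5,1.5,1.5,1.5,1.5])

```text
clock: 3.4
ee_pos: [0.4396, 0.0079, 0.1519]
eef_rot: [-0.546, -3.093, 0.0]
force: [1.3, 0.8, -0.4]
gripper_width: 0.0241
finger_force: 25.0
```

```bash
python3 g.py .4581 -.3275 .15 98.5
```

```text
t 3.4 p [0.4396 0.0079 0.1519] th 70.0 tilt [-0.06  0.01] w 2.41 F [ 1.3  0.8 -0.4] pad 25.0 q [-0.1  -0.26  2.02  0.    1.38 -1.32]
  turn -28.5 shift [  3.13 -33.44   0.19]
```

play_rows(offset=[[0,0,0],[0,0,0],[0,0,0],[0,0,0],[0.4,-4.18,0],[0.4,-4.18,0],[0.4,-4.18,0],[0.4,-4.18,0],[0.4,-4.18,0],[0.4,-4.18,0],[0.4,-4.18,0],[0.33,-4.18,0]], angular=[[0,0,-7],[0,0,-7],[0,0,-7],[0,0,-7.5],[0,0,0],[0,0,0],[0,0,0],[0,0,0],[0,0,0],[0,0,0],[0,0,0],[0,0,0]], hand=[1.5,1.5,1.5,1.5,1.5,1.5,1.5,1.5,1.5,1.5,1.5,1.5])

```text
clock: 4.6
ee_pos: [0.458, -0.3292, 0.1507]
eef_rot: [0.232, -3.133, -0.001]
force: [0.5, -0.1, -0.6]
gripper_width: 0.0242
finger_force: 25.0
```

```bash
python3 g.py .4581 -.3275 .046 98.5
```

```text
t 4.6 p [ 0.458  -0.3292  0.1507] th 98.5 tilt [-0.03  0.04] w 2.42 F [ 0.5 -0.1 -0.6] pad 25.0 q [-0.71  0.09  1.69  0.    1.35 -2.43]
  turn -0.0 shift [-0.03  0.16 10.47]
```

play_rows(offset=[[0,0.1,3],[0,0,3],[0,0,2],[0,0,1],[0,0,0.6],[0,0,0.5],[0,0,0.4],[0,0,0],[0,0,0]], angular=[[0,0,0],[0,0,0],[0,0,0],[0,0,0],[0,0,0],[0,0,0],[0,0,0],[0,0,0],[0,0,0]], hand=[1.5,1.5,1.5,1.5,1.5,1.5,1.5,1.5,1.5])

```text
clock: 5.5
ee_pos: [0.4588, -0.3269, 0.047]
eef_rot: [-0.232, 3.132, -0.001]
force: [0.4, -0.0, -0.7]
gripper_width: 0.0239
finger_force: 25.0
```

```bash
python3 g.py .4581 -.3275 .045 98.5
```

```text
t 5.5 p [ 0.4588 -0.3269  0.047 ] th 98.5 tilt [ 0.05 -0.04] w 2.39 F [ 0.4 -0.  -0.7] pad 25.0 q [-0.71  0.21  1.77  0.    1.16 -2.43]
  turn -0.0 shift [ 0.08 -0.05  0.2 ]
```

play_rows(offset=[[0,0,0.15],[0,0,0],[0,0,0],[0,0,0],[0,0,0],[0,0,-1],[0,0,-3],[0,0,-4],[0,0,-4],[0,0,0]], angular=[[0,0,0],[0,0,0],[0,0,0],[0,0,0],[0,0,0],[0,0,0],[0,0,0],[0,0,0],[0,0,0],[0,0,0]], hand=[1.5,1.5,4,4,4,4,4,4,4,4])

```text
clock: 6.5
ee_pos: [0.4615, -0.3292, 0.1729]
eef_rot: [-0.232, 3.125, -0.013]
force: [1.0, -0.4, 0.5]
gripper_width: 0.0404
finger_force: 0.0
```

```bash
python3 g.py .680 -.1505 .15 27
```

```text
t 6.5 p [ 0.4615 -0.3292  0.1729] th 98.5 tilt [ 0.51 -0.44] w 4.04 F [ 1.  -0.4  0.5] pad 0.0 q [-0.71  0.07  1.68 -0.    1.38 -2.43]
  turn 71.5 shift [ 6.   27.59  2.29]
```

play_rows(offset=[[0,0,0],[0,0,0],[0,0,0],[0,0,0],[0,0,0],[0,0,0],[0,0,0],[0,0,0],[0,0,0],[0.9,4,0],[0.9,4,0],[0.9,4,0]], angular=[[0,0,8],[0,0,8],[0,0,8],[0,0,8],[0,0,8],[0,0,8],[0,0,8],[0,0,8],[0,0,7.5],[0,0,0],[0,0,0],[0,0,0]], hand=[6,6,6,6,6,6,6,6,6,6,6,6])

```text
clock: 7.7
ee_pos: [0.5538, -0.2474, 0.165]
eef_rot: [1.644, 2.677, -0.0]
force: [0.2, -0.1, -0.0]
gripper_width: 0.06
finger_force: 0.0
```

```bash
python3 g.py .680 -.1505 .042 27
```

```text
t 7.7 p [ 0.5538 -0.2474  0.165 ] th 26.9 tilt [ 0. -0.] w 6.0 F [ 0.2 -0.1 -0. ] pad 0.0 q [-0.5   0.19  1.56 -0.    1.39 -0.97]
  turn -0.1 shift [ 2.9  15.64 12.3 ]
```

play_rows(offset=[[0.8,4,0],[0.8,4,0],[0.7,4,0],[0.6,3.6,2],[0,0,3],[0,0,3],[0,0,2],[0,0,0],[0,0,0]], angular=[[0,0,0],[0,0,0],[0,0,0],[0,0,0],[0,0,0],[0,0,0],[0,0,0],[0,0,0],[0,0,0]], hand=[6,6,6,6,6,6,6,6,6])

```text
clock: 8.6
ee_pos: [0.6787, -0.1515, 0.0649]
eef_rot: [-1.642, -2.678, 0.0]
force: [0.0, 0.6, -0.3]
gripper_width: 0.0598
finger_force: 0.0
```

```bash
python3 g.py .680 -.1505 .041 27
```

```text
t 8.6 p [ 0.6787 -0.1515  0.0649] th 27.0 tilt [-0.04  0.01] w 5.98 F [ 0.   0.6 -0.3] pad 0.0 q [-0.29  0.52  1.35 -0.    1.28 -0.76]
  turn -0.0 shift [0.03 0.16 2.39]
```

play_rows(offset=[[0,0.15,1],[0,0,1],[0,0,0.4],[0,0,0],[0,0,0],[0,0,0],[0,0,0],[0,0,0],[0,0,-2],[0,0,-3],[0,0,-3],[0,0,-3]], angular=[[0,0,0],[0,0,0],[0,0,0],[0,0,0],[0,0,0],[0,0,0],[0,0,0],[0,0,0],[0,0,0],[0,0,0],[0,0,0],[0,0,0]], hand=[5,5,5,4,1.5,1.5,1.5,1.5,1.5,1.5,1.5,1.5])

```text
clock: 9.8
ee_pos: [0.6801, -0.1507, 0.1518]
eef_rot: [-1.642, -2.678, 0.0]
force: [0.3, 0.2, -0.2]
gripper_width: 0.0215
finger_force: 25.0
```

```bash
python3 g.py .4657 .2796 .15 -5.6
```

```text
t 9.8 p [ 0.6801 -0.1507  0.1518] th 27.0 tilt [-0.02  0.01] w 2.15 F [ 0.3  0.2 -0.2] pad 25.0 q [-0.29  0.44  1.28  0.    1.42 -0.76]
  turn 32.6 shift [ 40.73 -25.53   0.18]
```

play_rows(offset=[[0,0,0],[0,0,0],[0,0,0],[0,0,0],[3.4,-2.1,0],[3.4,-2.1,0],[3.4,-2.1,0],[3.4,-2.1,0],[3.4,-2.1,0],[3.4,-2.1,0],[3.4,-2.1,0],[3.4,-2.1,0]], angular=[[0,0,8],[0,0,8],[0,0,8],[0,0,8.5],[0,0,0],[0,0,0],[0,0,0],[0,0,0],[0,0,0],[0,0,0],[0,0,0],[0,0,0]], hand=[1.5,1.5,1.5,1.5,1.5,1.5,1.5,1.5,1.5,1.5,1.5,1.5])

```text
clock: 11.0
ee_pos: [0.5384, 0.1374, 0.151]
eef_rot: [2.326, 2.111, 0.001]
force: [-0.3, 1.3, 0.1]
gripper_width: 0.0212
finger_force: 25.0
```

```bash
python3 g.py .4657 .2796 .15 -5.6
```

```text
t 11.0 p [0.5384 0.1374 0.151 ] th -5.5 tilt [0.03 0.01] w 2.12 F [-0.3  1.3  0.1] pad 25.0 q [0.16 0.07 1.72 0.   1.35 0.25]
  turn 0.1 shift [13.44 -8.62  0.1 ]
```

play_rows(offset=[[3.4,-2.1,0],[3.4,-2.2,0],[3.4,-2.2,0],[3.2,-2.1,0],[0,0,2],[0,0,2],[0,0,2],[0,0,2],[0,0,1],[0,0,0.7],[0,0,0.4],[0,0,0]], angular=[[0,0,0],[0,0,0],[0,0,0],[0,0,0],[0,0,0],[0,0,0],[0,0,0],[0,0,0],[0,0,0],[0,0,0],[0,0,0],[0,0,0]], hand=[1.5,1.5,1.5,1.5,1.5,1.5,1.5,1.5,1.5,1.5,1.5,1.5])

```text
clock: 12.2
ee_pos: [0.4667, 0.2778, 0.0499]
eef_rot: [2.326, 2.112, 0.0]
force: [0.4, -0.1, -0.4]
gripper_width: 0.0216
finger_force: 25.0
```

```bash
python3 g.py .4657 .2796 .0455 -5.6
```

```text
t 12.2 p [0.4667 0.2778 0.0499] th -5.5 tilt [0.01 0.  ] w 2.16 F [ 0.4 -0.1 -0.4] pad 25.0 q [0.44 0.16 1.82 0.   1.16 0.54]
  turn 0.1 shift [ 0.17 -0.12  0.44]
```

play_rows(offset=[[0.1,-0.1,0.2],[0,0,0.2],[0,0,0],[0,0,0],[0,0,0],[0,0,0],[0,0,-0.5],[0,0,-2],[0,0,-4],[0,0,-4],[0,0,0]], angular=[[0,0,0],[0,0,0],[0,0,0],[0,0,0],[0,0,0],[0,0,0],[0,0,0],[0,0,0],[0,0,0],[0,0,0],[0,0,0]], hand=[1.5,1.5,1.5,4,4,4,4,4,4,4,4])

```text
clock: 13.3
ee_pos: [0.4693, 0.2807, 0.1582]
eef_rot: [2.324, 2.11, 0.017]
force: [1.3, 0.3, 0.3]
gripper_width: 0.0393
finger_force: 0.0
```

```bash
python3 g.py .647 .266 .044 -5.6
```

```text
t 13.3 p [0.4693 0.2807 0.1582] th -5.5 tilt [0.58 0.28] w 3.93 F [1.3 0.3 0.3] pad 0.0 q [0.45 0.03 1.75 0.   1.35 0.54]
  turn 0.1 shift [ 0.27 17.82 11.42]
```

play_rows(offset=[[0.1,4,0],[0.1,4,0],[0.1,4,0],[0,4,0],[0,2,2],[0,0,3],[0,0,2.5],[0,0,2],[0,0,0],[0,0,0]], angular=[[0,0,0],[0,0,0],[0,0,0],[0,0,0],[0,0,0],[0,0,0],[0,0,0],[0,0,0],[0,0,0],[0,0,0]], hand=[8.5,8.5,8.5,8.5,8.5,8.5,8.5,8.5,8.5,8.5])

```text
clock: 14.3
ee_pos: [0.6448, 0.2644, 0.0556]
eef_rot: [-2.326, -2.112, 0.002]
force: [0.3, 0.4, -0.3]
gripper_width: 0.085
finger_force: 0.0
```

```bash
python3 g.py .647 .266 .044 -5.6
```

```text
t 14.3 p [0.6448 0.2644 0.0556] th -5.5 tilt [-0.06 -0.02] w 8.5 F [ 0.3  0.4 -0.3] pad 0.0 q [ 0.32  0.53  1.35 -0.    1.27  0.41]
  turn 0.1 shift [0.18 0.21 1.16]
```

play_rows(offset=[[0.15,0.2,0.6],[0,0,0.5],[0,0,0],[0,0,0],[0,0,0],[0,0,0],[0,0,0],[0,0,0],[0,0,-2],[0,0,-3],[0,0,-3],[0,0,-3]], angular=[[0,0,0],[0,0,0],[0,0,0],[0,0,0],[0,0,0],[0,0,0],[0,0,0],[0,0,0],[0,0,0],[0,0,0],[0,0,0],[0,0,0]], hand=[8.5,8.5,7,4,4,4,4,4,4,4,4,4])

```text
clock: 15.5
ee_pos: [0.6469, 0.2657, 0.1555]
eef_rot: [-2.326, -2.112, 0.001]
force: [-0.4, -0.1, -0.4]
gripper_width: 0.0494
finger_force: 25.0
```

```bash
python3 g.py .4473 -.2554 .15 8.5 .4473 -.2554 .15 -5.5
```

```text
t 15.5 p [0.6469 0.2657 0.1555] th -5.5 tilt [-0.04 -0.01] w 4.94 F [-0.4 -0.1 -0.4] pad 25.0 q [ 0.32  0.44  1.27 -0.    1.43  0.41]
  turn -14.0 shift [-48.59 -27.44   0.55]
t 15.5 p [0.6469 0.2657 0.1555] th -5.5 tilt [-0.04 -0.01] w 4.94 F [-0.4 -0.1 -0.4] pad 25.0 q [ 0.32  0.44  1.27 -0.    1.43  0.41]
  turn -0.0 shift [-53.78 -14.87   0.55]
```

play_rows(offset=[[-3,-0.8,0],[-4,-1.1,0],[-4,-1.1,0],[-4,-1.1,0],[-4,-1.1,0],[-4,-1.1,0],[-4,-1.1,0],[-4,-1.1,0],[-4,-1.1,0],[-4,-1.1,0],[-4,-1.1,0],[-4,-1.1,0]], angular=[[0,0,0],[0,0,0],[0,0,0],[0,0,0],[0,0,0],[0,0,0],[0,0,0],[0,0,0],[0,0,0],[0,0,0],[0,0,0],[0,0,0]], hand=[4,4,4,4,4,4,4,4,4,4,4,4])

```text
clock: 16.7
ee_pos: [0.4727, -0.191, 0.1549]
eef_rot: [2.326, 2.112, 0.0]
force: [0.2, -0.3, -1.5]
gripper_width: 0.0495
finger_force: 25.0
```

```bash
python3 g.py .4473 -.2554 .15 -5.5
```

```text
t 16.7 p [ 0.4727 -0.191   0.1549] th -5.5 tilt [ 0.02 -0.01] w 4.95 F [ 0.2 -0.3 -1.5] pad 25.0 q [-0.48 -0.06  1.84  0.    1.36 -0.39]
  turn -0.0 shift [-6.66 -1.91  0.49]
```

play_rows(offset=[[-3.4,-1,0],[-3.2,-0.9,0],[0,0,2],[0,0,2],[0,0,2],[0,0,2],[0,0,1.2],[0,0,0.8],[0,0,0.3],[0,0,0],[0,0,0]], angular=[[0,0,0],[0,0,0],[0,0,0],[0,0,0],[0,0,0],[0,0,0],[0,0,0],[0,0,0],[0,0,0],[0,0,0],[0,0,0]], hand=[4,4,4,4,4,4,4,4,4,4,4])

```text
clock: 17.8
ee_pos: [0.4489, -0.2538, 0.0527]
eef_rot: [2.325, 2.111, 0.001]
force: [0.9, 0.5, -0.2]
gripper_width: 0.0495
finger_force: 25.0
```

```bash
python3 g.py .4473 -.2554 .0485 -5.5
```

```text
t 17.8 p [ 0.4489 -0.2538  0.0527] th -5.5 tilt [ 0.07 -0.05] w 4.95 F [ 0.9  0.5 -0.2] pad 25.0 q [-0.61  0.08  1.9   0.    1.16 -0.52]
  turn -0.0 shift [-0.17 -0.15  0.42]
```

Lower, release, rise; next the ink bottle.

play_rows(offset=[[-0.1,-0.1,0.2],[0,0,0.2],[0,0,0],[0,0,0],[0,0,0],[0,0,0],[0,0,-0.5],[0,0,-2],[0,0,-4],[0,0,-4],[0,0,0]], angular=[[0,0,0],[0,0,0],[0,0,0],[0,0,0],[0,0,0],[0,0,0],[0,0,0],[0,0,0],[0,0,0],[0,0,0],[0,0,0]], hand=[4,4,4,6.2,6.2,6.2,6.2,6.2,6.2,6.2,6.2])

```text
clock: 18.9
ee_pos: [0.4505, -0.2566, 0.1598]
eef_rot: [2.318, 2.105, 0.004]
force: [1.6, -0.9, 0.1]
gripper_width: 0.0624
finger_force: 0.0
```

```bash
python3 g.py .6875 .010 .038 -5.5
```

```text
t 18.9 p [ 0.4505 -0.2566  0.1598] th -5.5 tilt [ 0.5  -0.35] w 6.24 F [ 1.6 -0.9  0.1] pad 0.0 q [-0.62 -0.05  1.82  0.    1.36 -0.52]
  turn -0.0 shift [28.81 21.03 12.18]
```

play_rows(offset=[[3.2,2.4,0],[3.2,2.4,0],[3.2,2.4,0],[3.2,2.4,0],[3.2,2.4,0],[3.2,2.4,0],[3.2,2.4,0],[3.2,2.4,0],[3.2,2,0],[0,0,3],[0,0,3],[0,0,0]], angular=[[0,0,0],[0,0,0],[0,0,0],[0,0,0],[0,0,0],[0,0,0],[0,0,0],[0,0,0],[0,0,0],[0,0,0],[0,0,0],[0,0,0]], hand=[7,7,7,7,7,7,7,7,7,7,7,7])

```text
clock: 20.1
ee_pos: [0.6821, 0.0125, 0.0864]
eef_rot: [-2.32, -2.108, 0.011]
force: [-0.6, -0.4, -1.2]
gripper_width: 0.0699
finger_force: 0.0
```

```bash
python3 g.py .6875 .010 .038 -5.5
```

```text
t 20.1 p [0.6821 0.0125 0.0864] th -5.5 tilt [-0.57  0.03] w 6.99 F [-0.6 -0.4 -1.2] pad 0.0 q [-0.06  0.47  1.37 -0.    1.31  0.04]
  turn 0.0 shift [-0.2   0.57  4.84]
```

play_rows(offset=[[-0.1,0.3,0],[0,0,2],[0,0,1.5],[0,0,0],[0,0,0],[0,0,0]], angular=[[0,0,0],[0,0,0],[0,0,0],[0,0,0],[0,0,0],[0,0,0]], hand=[7,7,7,7,7,7])

```text
clock: 20.7
ee_pos: [0.6896, 0.0105, 0.0592]
eef_rot: [2.325, 2.111, 0.002]
force: [-1.2, 0.4, 0.7]
gripper_width: 0.0701
finger_force: 0.0
```

```bash
python3 g.py .6875 .010 .038 -5.5
```

```text
t 20.7 p [0.6896 0.0105 0.0592] th -5.5 tilt [ 0.1  -0.01] w 7.01 F [-1.2  0.4  0.7] pad 0.0 q [-0.06  0.5   1.37 -0.    1.26  0.04]
  turn -0.0 shift [-0.07 -0.21  2.12]
```

play_rows(offset=[[0,-0.2,0.8],[0,0,0.8],[0,0,0.5],[0,0,0],[0,0,0],[0,0,0],[0,0,0],[0,0,0],[0,0,-2],[0,0,-3],[0,0,-3],[0,0,-3]], angular=[[0,0,0],[0,0,0],[0,0,0],[0,0,0],[0,0,0],[0,0,0],[0,0,0],[0,0,0],[0,0,0],[0,0,0],[0,0,0],[0,0,0]], hand=[7,7,7,5,2.5,2.5,2.5,2.5,2.5,2.5,2.5,2.5])

```text
clock: 21.9
ee_pos: [0.6866, 0.0108, 0.1478]
eef_rot: [-2.326, -2.112, 0.0]
force: [0.7, -0.2, -0.8]
gripper_width: 0.0335
finger_force: 25.0
```

```bash
python3 g.py .4597 .2179 .15 -5.5
```

```text
t 21.9 p [0.6866 0.0108 0.1478] th -5.5 tilt [-0.02  0.  ] w 3.35 F [ 0.7 -0.2 -0.8] pad 25.0 q [-0.06  0.42  1.32  0.    1.4   0.04]
  turn -0.0 shift [ 18.44 -24.57  -0.22]
```

play_rows(offset=[[2,-2.7,0],[2,-2.7,0],[2,-2.7,0],[2,-2.7,0],[2,-2.7,0],[2,-2.7,0],[2,-2.7,0],[2,-2.7,0],[1.5,-2,0],[0.9,-1,0],[0,0,2],[0,0,2]], angular=[[0,0,0],[0,0,0],[0,0,0],[0,0,0],[0,0,0],[0,0,0],[0,0,0],[0,0,0],[0,0,0],[0,0,0],[0,0,0],[0,0,0]], hand=[2.5,2.5,2.5,2.5,2.5,2.5,2.5,2.5,2.5,2.5,2.5,2.5])

```text
clock: 23.1
ee_pos: [0.4607, 0.2182, 0.1075]
eef_rot: [2.324, 2.112, 0.004]
force: [0.4, -0.5, -1.1]
gripper_width: 0.0335
finger_force: 25.0
```

```bash
python3 g.py .4597 .2179 .042 -5.5
```

```text
t 23.1 p [0.4607 0.2182 0.1075] th -5.5 tilt [0.16 0.04] w 3.35 F [ 0.4 -0.5 -1.1] pad 25.0 q [ 0.34 -0.01  1.88 -0.    1.26  0.44]
  turn 0.0 shift [-0.04 -0.09  6.55]
```

play_rows(offset=[[0,0,2],[0,0,2],[0,0,1],[0,0,0.6],[0,0,0.4],[0,0,0.2],[0,0,0],[0,0,0]], angular=[[0,0,0],[0,0,0],[0,0,0],[0,0,0],[0,0,0],[0,0,0],[0,0,0],[0,0,0]], hand=[2.5,2.5,2.5,2.5,2.5,2.5,2.5,2.5])

```text
clock: 23.9
ee_pos: [0.4603, 0.2178, 0.0455]
eef_rot: [2.326, 2.111, 0.002]
force: [0.5, -0.2, -0.4]
gripper_width: 0.0339
finger_force: 25.0
```

```bash
python3 g.py .4597 .2179 .042 -5.5
```

```text
t 23.9 p [0.4603 0.2178 0.0455] th -5.5 tilt [0.06 0.02] w 3.39 F [ 0.5 -0.2 -0.4] pad 25.0 q [ 0.34  0.08  1.92 -0.    1.14  0.44]
  turn -0.0 shift [ 0.   -0.06  0.35]
```

play_rows(offset=[[0,0,0.2],[0,0,0.1],[0,0,0],[0,0,0],[0,0,0],[0,0,0],[0,0,-0.5],[0,0,-2],[0,0,-4],[0,0,-4],[0,0,0]], angular=[[0,0,0],[0,0,0],[0,0,0],[0,0,0],[0,0,0],[0,0,0],[0,0,0],[0,0,0],[0,0,0],[0,0,0],[0,0,0]], hand=[2.5,2.5,2.5,5,5,5,5,5,5,5,5])

```text
clock: 25.0
ee_pos: [0.4636, 0.219, 0.1539]
eef_rot: [2.323, 2.109, 0.016]
force: [0.5, -0.3, 0.1]
gripper_width: 0.0497
finger_force: 0.0
```

```bash
python3 g.py .563 .071 .040 -5.5
```

```text
t 25.0 p [0.4636 0.219  0.1539] th -5.5 tilt [0.59 0.21] w 4.97 F [ 0.5 -0.3  0.1] pad 0.0 q [ 0.34 -0.06  1.84  0.    1.35  0.44]
  turn -0.0 shift [-13.78  11.31  11.39]
```

play_rows(offset=[[-2.8,2.3,0],[-2.8,2.3,0],[-2.8,2.3,0],[-2.8,2.3,0],[-1.5,1.3,0],[-1,1,0],[0,0,2],[0,0,2],[0,0,2],[0,0,2],[0,0,0],[0,0,0]], angular=[[0,0,0],[0,0,0],[0,0,0],[0,0,0],[0,0,0],[0,0,0],[0,0,0],[0,0,0],[0,0,0],[0,0,0],[0,0,0],[0,0,0]], hand=[9,9,9,9,9,9,9,9,9,9,9,9])

```text
clock: 26.2
ee_pos: [0.5606, 0.0706, 0.0667]
eef_rot: [-2.325, -2.112, 0.001]
force: [0.7, 0.6, 0.4]
gripper_width: 0.0902
finger_force: 0.0
```

```bash
python3 g.py .563 .071 .040 -5.5
```

```text
t 26.2 p [0.5606 0.0706 0.0667] th -5.5 tilt [-0.06  0.01] w 9.02 F [0.7 0.6 0.4] pad 0.0 q [0.03 0.19 1.75 0.   1.2  0.13]
  turn -0.0 shift [0.07 0.24 2.67]
```

play_rows(offset=[[0,0.2,1],[0,0,1],[0,0,0.7],[0,0,0],[0,0,0],[0,0,0],[0,0,0],[0,0,0],[0,0,-2],[0,0,-3],[0,0,-3],[0,0,-3]], angular=[[0,0,0],[0,0,0],[0,0,0],[0,0,0],[0,0,0],[0,0,0],[0,0,0],[0,0,0],[0,0,0],[0,0,0],[0,0,0],[0,0,0]], hand=[9,9,9,7,5,5,5,5,5,5,5,5])

```text
clock: 27.4
ee_pos: [0.5627, 0.07, 0.1508]
eef_rot: [-2.326, -2.112, 0.001]
force: [0.7, 0.1, -1.5]
gripper_width: 0.0597
finger_force: 25.0
```

```bash
python3 g.py .4731 .3542 .15 -5.5
```

```text
t 27.4 p [0.5627 0.07   0.1508] th -5.5 tilt [-0.03  0.  ] w 5.97 F [ 0.7  0.1 -1.5] pad 25.0 q [0.03 0.1  1.69 0.   1.35 0.13]
  turn -0.0 shift [ 27.43 -11.64   0.08]
```

play_rows(offset=[[2.8,-1.2,0],[2.8,-1.2,0],[2.8,-1.2,0],[2.8,-1.2,0],[2.8,-1.2,0],[2.8,-1.2,0],[2.8,-1.2,0],[2.8,-1.2,0],[2.4,-1,0],[1.6,-0.7,0],[1,-0.3,0],[0,0,0]], angular=[[0,0,0],[0,0,0],[0,0,0],[0,0,0],[0,0,0],[0,0,0],[0,0,0],[0,0,0],[0,0,0],[0,0,0],[0,0,0],[0,0,0]], hand=[5,5,5,5,5,5,5,5,5,5,5,5])

```text
clock: 28.6
ee_pos: [0.4737, 0.3546, 0.1497]
eef_rot: [2.325, 2.113, -0.0]
force: [-0.6, -0.3, -1.6]
gripper_width: 0.0597
finger_force: 25.0
```

```bash
python3 g.py .4731 .3542 .044 -5.5
```

```text
t 28.6 p [0.4737 0.3546 0.1497] th -5.5 tilt [-0. -0.] w 5.97 F [-0.6 -0.3 -1.6] pad 25.0 q [ 0.56  0.17  1.62 -0.    1.36  0.65]
  turn 0.0 shift [-0.05 -0.06 10.57]
```

play_rows(offset=[[0,0,2],[0,0,2],[0,0,2],[0,0,2],[0,0,1],[0,0,0.7],[0,0,0.4],[0,0,0.2],[0,0,0],[0,0,0]], angular=[[0,0,0],[0,0,0],[0,0,0],[0,0,0],[0,0,0],[0,0,0],[0,0,0],[0,0,0],[0,0,0],[0,0,0]], hand=[5,5,5,5,5,5,5,5,5,5])

```text
clock: 29.6
ee_pos: [0.4744, 0.3542, 0.0476]
eef_rot: [2.326, 2.112, 0.002]
force: [0.7, 0.1, -0.9]
gripper_width: 0.0597
finger_force: 25.0
```

```bash
python3 g.py .4731 .3542 .044 -5.5
```

```text
t 29.6 p [0.4744 0.3542 0.0476] th -5.5 tilt [0.06 0.04] w 5.97 F [ 0.7  0.1 -0.9] pad 25.0 q [ 0.55  0.28  1.68 -0.    1.17  0.65]
  turn -0.0 shift [-0.01 -0.13  0.36]
```

play_rows(offset=[[0,0,0.2],[0,0,0.1],[0,0,0],[0,0,0],[0,0,0],[0,0,0],[0,0,-0.5],[0,0,-2],[0,0,-4],[0,0,-4],[0,0,-4],[0,0,0]], angular=[[0,0,0],[0,0,0],[0,0,0],[0,0,0],[0,0,0],[0,0,0],[0,0,0],[0,0,0],[0,0,0],[0,0,0],[0,0,0],[0,0,0]], hand=[5,5,5,7.4,7.4,7.4,7.4,7.4,7.4,7.4,7.4,7.4])

```text
clock: 30.8
ee_pos: [0.4772, 0.356, 0.1969]
eef_rot: [2.324, 2.11, 0.018]
force: [1.6, 0.0, -0.1]
gripper_width: 0.0742
finger_force: 0.0
```

play_rows(offset=[[-4,0,0],[-4,0,0],[-4,0,0],[-4,0,0],[-4,0,0],[-4,0,0],[-4,0,0],[-4,0,0],[0,0,0],[0,0,0],[0,0,0]], angular=[[0,0,0],[0,0,0],[0,0,0],[0,0,0],[0,0,0],[0,0,0],[0,0,0],[0,0,0],[0,0,0],[0,0,0],[0,0,0]], hand=[9,9,9,9,9,9,9,9,9,9,9])

```text
clock: 31.9
ee_pos: [0.4431, 0.0362, 0.1887]
eef_rot: [-2.325, -2.112, -0.0]
force: [0.6, 0.5, -0.3]
gripper_width: 0.09
finger_force: 0.0
```

Run:
```python
from h import *
from cell import capture,telemetry
print(telemetry.read_state()['ee_pos'])
V=[]
C=[]
for n in('top','scene'):
    p,d=capture(n); V.append(p); C.append((d,cloud(n,d)))
cv2.imwrite('pics/end.png',cv2.resize(np.hstack(V),(800,300),interpolation=cv2.INTER_AREA)[:,:,::-1])
for k,x,y,h in(('tape',.4731,.3542,.052),('stamp',.4657,.2796,.062),('ink',.4597,.2179,.056),('tub',.4473,-.2554,.056),('stapler',.4581,-.3275,.049)):
    for d,W in C:
        Q=W[d>0]; Q=Q[np.hypot(Q[:,0]-x,Q[:,1]-y)<.037]; Q=Q[abs(Q[:,2]-h)<.007]
        if len(Q)>8: A=np.c_[Q[:,:2]-Q[:,:2].mean(0),np.ones(len(Q))]; f=np.linalg.lstsq(A,Q[:,2],rcond=None)[0]; print(k,rect(Q),'want',x,y,'z',f[2].round(4),h,'slope',f[:2].round(3),len(Q))
        else: print(k,'unseen')
```

```text
[0.44310808 0.03615695 0.18869233]
tape (array([474.1, 370.4]), array([29., 59.]), 84.7) want 0.4731 0.3542 z 0.0515 0.052 slope [-0.008 -0.015] 222
tape (array([476. , 354.6]), array([58.5, 59. ]), 2.7) want 0.4731 0.3542 z 0.0508 0.052 slope [-0.013 -0.002] 598
stamp unseen
stamp (array([467.5, 278. ]), array([19.2, 21.1]), 28.1) want 0.4657 0.2796 z 0.0605 0.062 slope [-0.103 -0.01 ] 123
ink unseen
ink (array([461.3, 216.4]), array([29.6, 30.1]), 45.1) want 0.4597 0.2179 z 0.0553 0.056 slope [-0.04  -0.037] 233
tub (array([ 446.7, -253.4]), array([48.5, 49.4]), 0.8) want 0.4473 -0.2554 z 0.0565 0.056 slope [-0.004 -0.016] 630
tub (array([ 448.7, -254.2]), array([49.9, 47.9]), 49.0) want 0.4473 -0.2554 z 0.0555 0.056 slope [-0.018 -0.051] 315
stapler (array([ 457.2, -326.3]), array([65.8, 25.5]), 7.9) want 0.4581 -0.3275 z 0.0488 0.049 slope [ 0.011 -0.084] 500
stapler (array([ 460.5, -327.2]), array([65.4, 28. ]), 6.0) want 0.4581 -0.3275 z 0.0479 0.049 slope [-0.007 -0.075] 240
```

View pics/end.png

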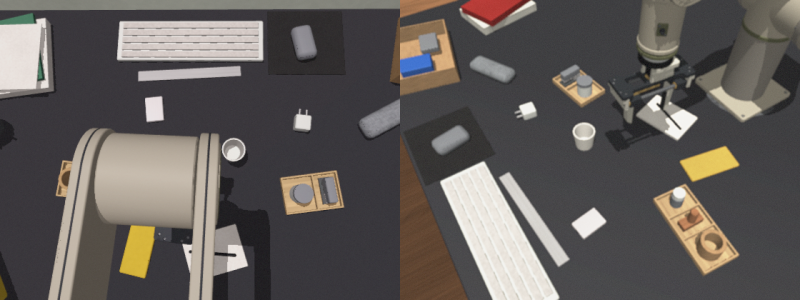

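The end view shows all five things standing in their wells: tub and stapler at about (313,193) in the top half, ink, stamp and tape at about (695,225) in the scene half. The bystanders haven't moved. One check remains: the stapler's and stamp's tilt against how they stood on the desk.

Run:
```python
from h import *
from cell import capture,job
def sl(n,d,x,y,h,r):
    Q=cloud(n,d)[d>0]; Q=Q[(np.hypot(Q[:,0]-x,Q[:,1]-y)<r)&(abs(Q[:,2]-h)<.006)]
    A=np.c_[Q[:,:2]-Q[:,:2].mean(0),np.ones(len(Q))]; return np.linalg.lstsq(A,Q[:,2],rcond=None)[0].round(3),len(Q)
t=capture('top')[1]; s=capture('scene')[1]
a=[sl('top',t,.457,-.3265,.049,.009),sl('top',np.load('top0.npz')['d'],.438,.0076,.045,.009),sl('scene',s,.4675,.278,.062,.008),sl('scene',np.load('scene0.npz')['d'],.6815,-.1505,.058,.008)]
for i in a: print(i)
if max(abs(a[0][0][:2]-a[1][0][:2]).max(),abs(a[2][0][:2]-a[3][0][:2]).max())<.08: print(job.hand_in())
```

```text
(array([0.021, 0.049, 0.05 ]), 79)
(array([-0.029, -0.022,  0.046]), 75)
(array([-0.073, -0.009,  0.061]), 68)
(array([ 0.004, -0.056,  0.058]), 45)
the job is handed in; nothing more can be done
None
```

All five things stand upright in their wells, the charger, cup and drive look undisturbed in the final pictures, and the job was handed in at about 32 s; no verdict came back.

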